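# Level the grinder's work rest and hold a billhook blank over it by its balance point

## Robot

A 7-joint arm with a two-finger parallel gripper is mounted at the origin on the work surface. World frame = base frame: x ahead of the robot, y to its left, z up, the work surface at z = 0. Lengths are in m, angles in rad, forces in N, time in s.
With the tool pointing down it reaches from about 0.425 to 1.025 m from the base axis. Payload 9.4 kg.
Tool frame: the origin (TCP) lies at the very end of the fingers, on their centre line; the grasp point (between the pads) lies 19 mm behind it; z points along the fingers, x is the direction in which the jaws open and shut, and the axes are right-handed (so a half turn about z gives the same grasp; the last joint's range is limited). The gripper opens to 93 mm and grips with 3 to 60 N. Pads are 15 mm wide; open, the fingers measure 128 mm over their backs; the gripper's body (75 mm by 188 mm) begins 65 mm behind the grasp point.
Start: joints at [-1.417, 0.599, -0.003, 1.599, 0.002, 0.943, -0.08], TCP at [0.166, 0.706, 0.219] pointing down, gripper open.
Joint ranges: [-2.57, 2.57], [-0.35, 1.97], [-1.29, 1.29], [0.11, 2.56], [-1.05, 4.19], [0.11, 1.86], [-2.63, 2.63]. Speed limits (rad/s): [2.22, 2.22, 3.01, 3.01, 3.14, 3.14, 3.14].

## Interface

Orientations are given as a unit quaternion [x, y, z, w].
In Python, from bench import status, imaging, workorder gives the robot as it stands.
- The arm moves only by the shell command python3 -m handwheel 'ROWS' [OPENING] [FORCE]. ROWS is text: rows parted by semicolons, each of 6 numbers parted by spaces: the shift along the tool's x, y, z in m, then the turn, a rotation vector about the tool's x, y, z in rad. In form: x y z rx ry rz; .... A call has 1 to 8 rows; each row shifts and turns the commanded pose from where the row before left it, along the tool's axes as they then stand; what a row does not reach is not made up. A row lasts 1/8 s, in which the tool goes at most 62.5 mm and 10.7 degrees, less where a joint would pass 70% of its speed; a pose out of reach is approached as far as the arm can. A call with a gripper value outside its range is refused whole. OPENING is the finger opening in m, from 0 to 0.093, set as the call begins (- or left out, the last holds). The fingers move at their own pace and stop on an object; FORCE is the grip in N (left out, the last holds). Time passes only in rows, so rows that do not move let the fingers close. It gives the time, the measured TCP pose, the force and the opening at its end, in the units of the state.
- status.get_state(): the state, without advancing time (a new reading comes with each control period).
- imaging.camera(name): name is "scene" or "top" or "wrist"; returns a dict with "pixels" (420x560x3 uint8, red, green, blue), "fx", "fy", "cx", "cy" (pixels), "rvec" (rotation vector, rad) and "tvec" (3), from world to camera coordinates, as OpenCV has them; the wrist camera has in their place "mount" (4x4, takes a point from camera to tool coordinates, whose origin is the TCP and whose axes are the tool frame's). Camera axes: x right, y down, z forward; pixel columns grow to the right and rows downward; lengths in m; the calibration is good to about 2 mm. A picture is of the moment at which its call begins: read the wrist's pose just before it. There is no depth.
- workorder.hand_in(): hands the job in, once; it reports no verdict.
The state is a dict: "time_s": time; "q": joint angles; "qd": joint speeds; "joint_torque": joint torques, N m; "ee_pos": TCP position; "ee_rot": TCP orientation; "force": force on the tool from outside, world axes, zero at the start; "torque": the same for the moment, N m; "opening": opening from 0.0 (shut) to 1.0 (fully open).
Only numpy, scipy, OpenCV 4.12 (cv2) and the standard library are available. Lean on these libraries where they do the work, as an engineer would, in place of code of your own. Each camera call takes 0.05 s, during which the arm holds its last target.

## Task

The disc grinder's work rest has been left tilted: turn its tilt dial until the pointer reads zero, and let go of the dial. Then pick the hook-nosed billhook blank off the battens by its balance point, carry it so that the balance point is over the middle of the rest, with its cutting-edge side (the side the hook bends to) towards the disc and its length parallel to the disc, and finish still holding it there in the gripper, level and at rest about 5 cm above the rest, ready for the disc to be started. Nothing may touch the disc, and the other blank and the tools stay where they lie.

Things in the scene. Friction and masses are not known exactly. Their poses are not given: they have to be found in the camera images.
- tilt_dial (a joint): Angle (rad) of the black tilt-dial knob at the far end of the grinder's rest. 0 = pointer at the zero mark (the long broad mark on the dial plate's side away from the disc), rest level. Grows anticlockwise seen from above; 12 degrees (one mark) tilt the rest 1 degree. Starts at 0.65 to 1.35: turn it clockwise. Stops at -1.0 and 1.8. Stiff (0.08 N m); stays where it is left.
- dial_grip (a point): Point on the knob's vertical axis, 145 mm above the bench, in its upright bar grip: 46 mm long, 12 thick, 26 tall, top 13 mm above this point. The bar stands on a round skirt, 50 mm across, top 13 mm below this point; under it the fixed dial plate, 72 mm across. x axis: along the bar to the pointer (black tooth on the skirt, 31 mm from the axis, white line on that half of the bar's top); z up; turns with the knob.
- rest_top (a point): Centre of the top of the grinder's work rest, a flat steel plate 170 mm (x) by 150 mm (y), 130 mm above the bench. x axis: along the disc face, away from the robot towards the dial (whose axis is 135 mm from here); y: towards the disc; z: up out of the plate. The rest tilts about its x axis by a twelfth of the dial's angle.
- disc_face (a point): Centre of the flat upright face of the grinding disc (176 mm across, reddish brown, standing still), 78 mm from the rest's centre in the rest's y direction and 115 mm above the bench; so the disc's top is 73 mm above the rest. y axis: from the face into the disc.
- disc: The grinding disc as a whole: origin and axes as disc_face. Keep clear of it.
- grinder: The green disc grinder, bolted down: base, motor, dust hood, disc, rest, worm box and dial. Origin on the bench under the rest's centre; x along the disc face away from the robot, y towards disc and motor (motor 135 to 340 mm out, its box up to 220 mm above the bench), z up. Its place differs in each start; up to 0.15 rad askew.
- blank_mid (a point): Middle of the hook-nosed blank: half-way along its 300 mm, on the blade's centre line, half-way through its 6 mm. x axis: tang end (-150 mm) to nose (+150); y: from spine (-24 mm) to cutting-edge side (+24); z up. BALANCE POINT at x = +32, y = +3 mm. Blade straight and 48 mm wide from x = -38 to +85; then the nose hooks to +y, tip at (128, 50). Tang, x = -150 to -38, only 13 to 17 mm wide.
- hook_blank: The hook-nosed billhook blank (the only one with a bent nose), bare dark steel plate, even thickness, 0.4 to 0.6 kg; axes as blank_mid, origin on its underside. Lies flat across the two battens, underside 34 mm above the bench, nose pointing away from the robot (within 0.4 rad), hook to the grinder's side; in one of two places 135 mm apart, the plain blank in the other.
- rack: Two wooden battens on the bench, each 300 mm long (y), 30 mm wide, 34 mm high, centred 100 mm before and 105 mm beyond this point in x; the blanks lie across them. Between the battens is free space down to the bench. Origin on the bench; fixed in each start.
- plain_blank: The other blank on the battens, the same but straight with a square nose, 300 x 48 x 6 mm; origin under the middle of its length. Leave it.
- punch: Steel centre punch, 70 x 11 x 10 mm, lying on the bench between the two blanks, between the battens, near the tangs; origin under its middle. Leave it.
- rivet_tin: Open tin of rivets, 68 mm across, 42 mm high, on the bench beside the battens towards the grinder; origin under its middle. Leave it.
- stick: Tan rubber cleaning stick, 150 x 36 x 34 mm, on the bench just beyond the grinder's dial; origin under its middle. Leave it.
- brush: Wooden brush, 200 mm long, lying on the bench at the robot's right; origin under its middle. Leave it.

How it is judged:
By the outcome, as a careful person would: the job done as asked, in the order asked, and still so for the second after the job is handed in, while the arm keeps its last pose, push and grip.
It also fails if it takes over 64 s, if anything falls off the work surface, if the arm or the gripper's body presses on something with over 40 N, if the wrist force passes 120 N, or if a joint passes its speed limit or range.

## Working session

There is one attempt and no reset: what is moved stays moved. The work goes in short steps, Python scripts to look and compute and a shell command to move; the robot and the scene stay as the last step left them, time stands still between calls to the robot, and variables do not carry over. Pictures are saved under pics/ and viewed, and the job is handed in when it is done.

```bash
mkdir -p pics; ls; python3 - <<'E'
from bench import status, imaging
import cv2,numpy as np
s=status.get_state();print(s)
for n in ["scene","top","wrist"]:
    c=imaging.camera(n);cv2.imwrite(f"pics/{n}0.png",c["pixels"][:,:,::-1])
    np.save(f"pics/{n}0.npy",c,allow_pickle=True)
    print(n,{k:(np.round(v,4).tolist() if k!="pixels" else 0) for k,v in c.items()})
E
```

```text
pics
{'time_s': 0.0, 'q': array([-1.41673191,  0.60012318, -0.00252276,  1.60011179,  0.00180773,
        0.94288925, -0.07981453]), 'qd': array([-0.00093923,  0.00158194, -0.00034911,  0.00174511, -0.00248555,
       -0.00235964,  0.00094746]), 'joint_torque': array([ 1.43603316e-03, -7.65059066e+01,  1.49691548e+00, -2.52337450e+01,
       -5.25358657e-02,  1.71536347e-02,  1.73455301e-04]), 'ee_pos': array([0.16574588, 0.70531032, 0.21776812]), 'ee_rot': array([ 7.83801723e-01,  6.21010688e-01, -5.47118977e-04,  5.34533011e-04]), 'force': array([-0.48473317, -0.30795688,  0.00525031]), 'torque': array([-0.02648594, -0.00573961, -0.03686736]), 'opening': 0.9993170897767798}
scene {'pixels': 0, 'fx': 490.996, 'fy': 490.996, 'cx': 277.6504, 'cy': 206.815, 'rvec': [0.8146, 2.3879, -1.2858], 'tvec': [0.4936, -0.0472, 1.8171]}
top {'pixels': 0, 'fx': 386.8158, 'fy': 386.8158, 'cx': 290.6099, 'cy': 203.5963, 'rvec': [2.026, -2.1797, 0.2607], 'tvec': [-0.0613, 0.5645, 0.9422]}
wrist {'pixels': 0, 'fx': 330.0426, 'fy': 330.0426, 'cx': 276.9723, 'cy': 210.1883, 'mount': [[1.0, -0.0008, -0.0006, 0.0001], [0.0009, 0.9547, 0.2976, -0.0841], [0.0003, -0.2976, 0.9547, -0.1643], [0.0, 0.0, 0.0, 1.0]]}
```

View pics/scene0.png

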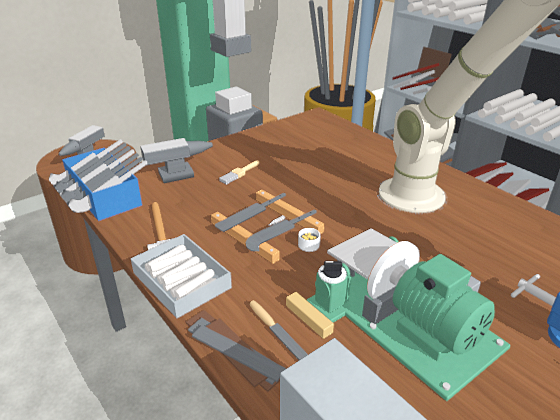

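View pics/top0.png

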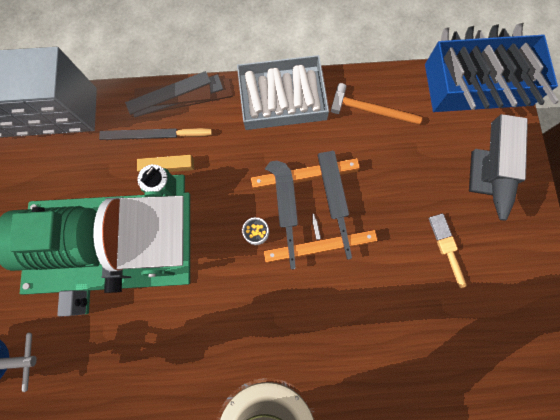

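View pics/wrist0.png

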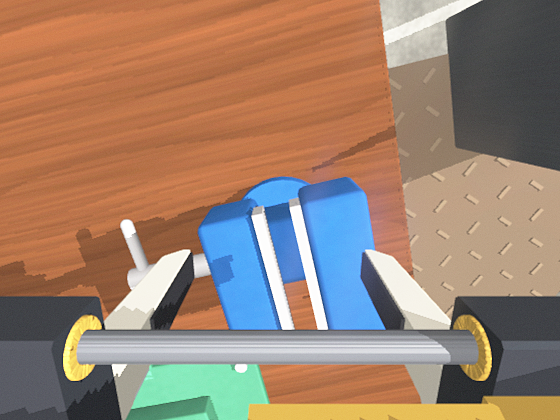

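The scene and top views agree. The grinder is at left (top view, rest at (152,232), knob at (152,178)). The hook blank is the left blank, with its nose at (275,168) and tang at (292,265), and the plain blank is to its right. The wrist view shows only the vise. I'll enlarge both views.

```bash
cat > h.py <<'E'
import numpy as np,cv2
from scipy.spatial.transform import Rotation as R
from bench import status, imaging
def load(n): return np.load(f"pics/{n}.npy",allow_pickle=True).item()
def snap(n,tag):
    s=status.get_state(); c=imaging.camera(n); c["ee_pos"]=s["ee_pos"]; c["ee_rot"]=s["ee_rot"]
    np.save(f"pics/{tag}.npy",c,allow_pickle=True); cv2.imwrite(f"pics/{tag}.png",c["pixels"][:,:,::-1]); return c
def ext(c):
    "R,t world->cam"
    if "rvec" in c: return R.from_rotvec(c["rvec"]).as_matrix(),np.array(c["tvec"]).ravel()
    T=np.eye(4);T[:3,:3]=R.from_quat(c["ee_rot"]).as_matrix();T[:3,3]=c["ee_pos"]
    M=np.linalg.inv(T@np.array(c["mount"]));return M[:3,:3],M[:3,3]
def K(c): return np.array([[c["fx"],0,c["cx"]],[0,c["fy"],c["cy"]],[0,0,1.]])
def proj(c,p):
    r,t=ext(c);q=(r@np.atleast_2d(p).T).T+t;u=(K(c)@q.T).T;return u[:,:2]/u[:,2:]
def atz(c,uv,z):
    r,t=ext(c);d=r.T@np.linalg.inv(K(c))@np.array([*uv,1.]);o=-r.T@t;return o+d*(z-o[2])/d[2]
def tri(*cu):
    A=[];b=[]
    for c,uv in cu:
        r,t=ext(c);d=r.T@np.linalg.inv(K(c))@np.array([*uv,1.]);d/=np.linalg.norm(d);o=-r.T@t
        P=np.eye(3)-np.outer(d,d);A.append(P);b.append(P@o)
    A=np.vstack(A);b=np.hstack(b);x=np.linalg.lstsq(A,b,rcond=None)[0]
    return x,np.linalg.norm(A@x-b)
def crop(c,u0,v0,u1,v1,k,out):
    im=c["pixels"][v0:v1,u0:u1,::-1];im=cv2.resize(im,None,fx=k,fy=k,interpolation=cv2.INTER_CUBIC)
    for u in range((u0//10+1)*10,u1,10):
        cv2.line(im,((u-u0)*k,0),((u-u0)*k,6),(0,0,255),1)
        if u%20==0: cv2.putText(im,str(u),((u-u0)*k-10,16),0,.35,(0,0,255),1)
    for v in range((v0//10+1)*10,v1,10):
        cv2.line(im,(0,(v-v0)*k),(6,(v-v0)*k),(0,0,255),1)
        if v%20==0: cv2.putText(im,str(v),(8,(v-v0)*k+4),0,.35,(0,0,255),1)
    cv2.imwrite(out,im)
E
python3 - <<'E'
from h import *
t=load("top0");s=load("scene0")
crop(t,90,150,200,290,4,"pics/t_gr.png")
crop(t,240,145,400,275,5,"pics/t_bl.png")
crop(s,290,220,440,330,5,"pics/s_gr.png")
crop(s,200,180,340,270,5,"pics/s_bl.png")
E
```

```text
(no output)
```

View pics/t_gr.png

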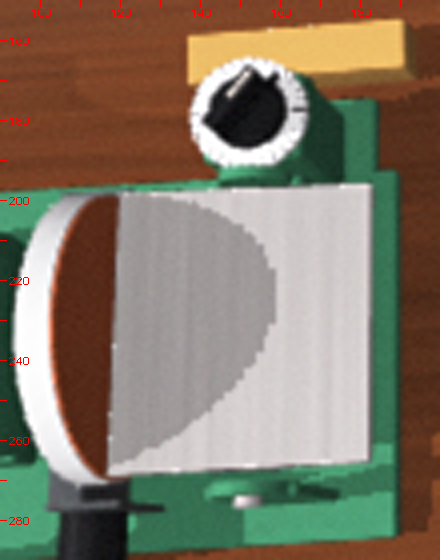

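View pics/t_bl.png

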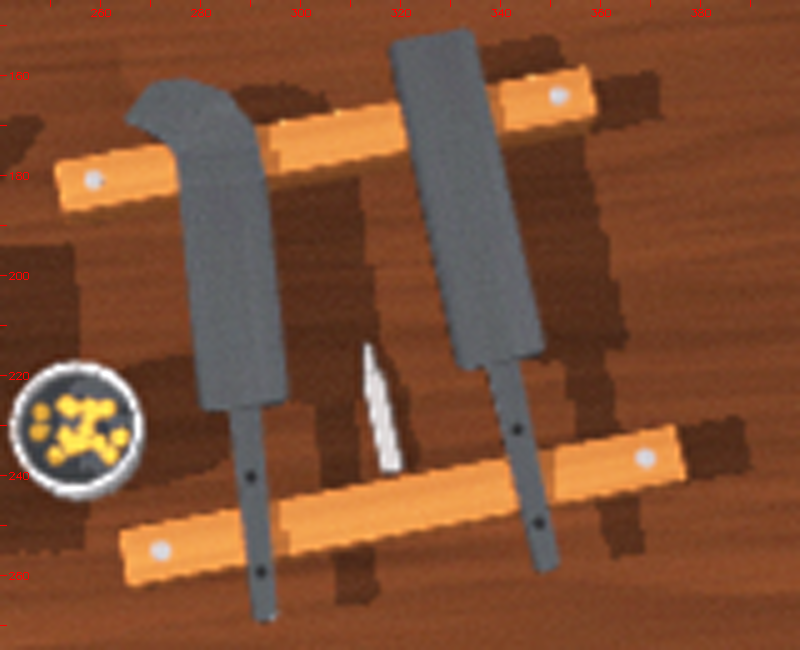

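View pics/s_gr.png

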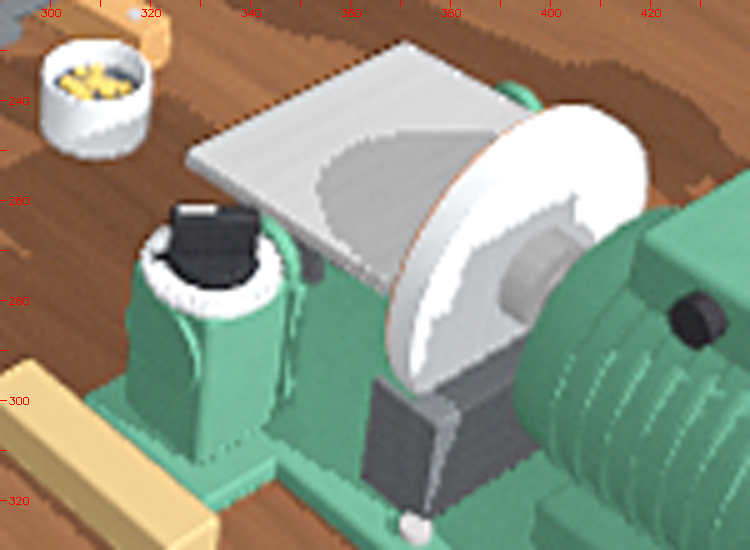

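View pics/s_bl.png

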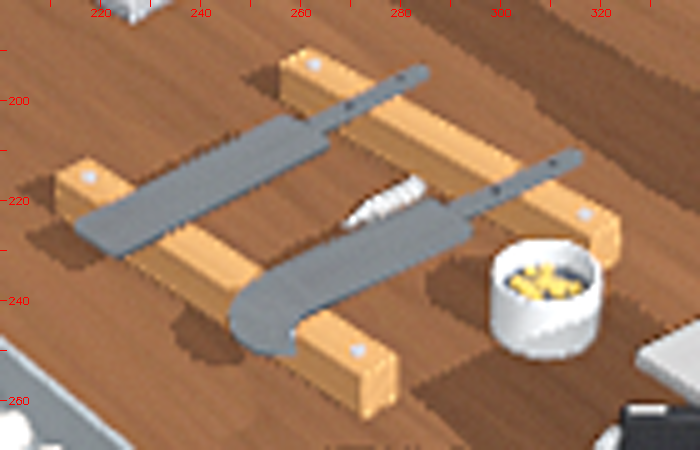

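```bash
python3 - <<'E'
from h import *
np.set_printoptions(precision=4,suppress=True)
t=load("top0");s=load("scene0")
T=lambda x,y:(240+x/5,145+y/5); S=lambda x,y:(200+x/5,180+y/5)
P={"hole1":(T(251,477),S(497,191)),"hole2":(T(261,572),S(553,163)),"tang":(T(264.5,620),S(579,155)),
"shS":(T(287,401),S(432,198)),"shE":(T(202,409),S(470,228)),"tip":(T(128,117),S(293,352))}
for k,(a,b) in P.items(): print(k,*tri((t,a),(s,b)), atz(t,a,.040), atz(s,b,.04))
G=lambda x,y:(90+x/4,150+y/4); H=lambda x,y:(290+x/5,220+y/5)
P={"restNearR":(G(370,461),H(405,40)),"restFarR":(G(371,184),H(188,152))}
for k,(a,b) in P.items(): print(k,*tri((t,a),(s,b)), atz(t,a,.13), atz(s,b,.13))
print("farL",atz(t,G(120,193),.13),"nearL",atz(t,G(108,473),.13))
for z in(.158,.132,.12):
  print(z,"top lumps",atz(t,G(208,122),z)[:2],atz(t,G(273,75),z)[:2],"scene tooth",atz(s,H(155,255),z)[:2])
print("white line z.158",atz(t,G(232,95),.158)[:2],atz(t,G(250,68),.158)[:2])
print("plate circle ctr", atz(t,G(248,112),.119), atz(s,H(212,265),.119))
print("cam pos",-ext(t)[0].T@ext(t)[1],-ext(s)[0].T@ext(s)[1])
E
```

```text
hole1 [ 0.4647 -0.0929  0.037 ] 0.0034546796827361784 [ 0.466  -0.0946  0.04  ] [ 0.4661 -0.0876  0.04  ]
hole2 [ 0.4147 -0.0944  0.0379] 0.0035770537009873478 [ 0.4163 -0.0961  0.04  ] [ 0.4153 -0.09    0.04  ]
tang [ 0.3906 -0.0946  0.0342] 0.003055264282347529 [ 0.3917 -0.0961  0.04  ] [ 0.3951 -0.0866  0.04  ]
shS [ 0.5033 -0.1144  0.0361] 0.004487154298415352 [ 0.5049 -0.1165  0.04  ] [ 0.505  -0.1073  0.04  ]
shE [ 0.5039 -0.0708  0.0363] 0.0012849461920730824 [ 0.5039 -0.0714  0.04  ] [ 0.5067 -0.066   0.04  ]
tip [ 0.6686 -0.0402  0.0339] 0.0031923990380401585 [ 0.6683 -0.042   0.04  ] [ 0.6718 -0.0319  0.04  ]
restNearR [0.4128 0.1666 0.1223] 0.0030751236697086157 [0.4136 0.163  0.13  ] [0.4196 0.1749 0.13  ]
restFarR [0.5824 0.1649 0.1207] 0.0034535321455282943 [0.5815 0.1608 0.13  ] [0.5891 0.175  0.13  ]
farL [0.5869 0.3133 0.13  ] nearL [0.4178 0.3156 0.13  ]
0.158 top lumps [0.6191 0.2501] [0.646  0.2116] scene tooth [0.6828 0.2505]
0.132 top lumps [0.6277 0.2598] [0.6553 0.2201] scene tooth [0.6616 0.2288]
0.12 top lumps [0.6316 0.2642] [0.6596 0.224 ] scene tooth [0.6518 0.2188]
white line z.158 [0.6351 0.236 ] [0.6514 0.2254]
plate circle ctr [0.6367 0.2398 0.119 ] [0.6329 0.2418 0.119 ]
cam pos [ 0.3267 -0.0798  1.0474] [1.3368 0.9175 0.9587]
```

Both views put the hook blank at y≈-0.093 with its axis near 0 rad. The balance point is about (0.574,-0.09), and the top is about 0.036-0.040 high. The rest centre is about (0.500,0.239). The knob is about (0.635,0.240) with its pointer at about -40° in the world, so the dial reads about 0.9 rad. Next I'll move over the knob, lifting first to clear the motor.

```bash
python3 -m handwheel '0 0 -0.045 0 0 0;-0.01 0.02 -0.04 0 0 0;-0.03 0.05 -0.03 0 0 0;-0.03 0.05 0 0 0 0;-0.03 0.05 0 0 0 0;-0.03 0.05 0 0 0 0;-0.03 0.05 0 0 0 0;-0.03 0.05 0 0 0 0' 0.04 30
python3 -m handwheel '-0.03 0.05 0 0 0 0;-0.03 0.05 0 0 0 0;-0.03 0.05 0 0 0 0;-0.03 0.05 0 0 0 0;-0.025 0.04 0 0 0 0;-0.015 0.015 0 0 0 0;0 0 0 0 0 0;0 0 0 0 0 0'
```

```text
time_s: 1.15
ee_pos: [0.4331, 0.4479, 0.3322]
ee_rot: [0.784, 0.621, -0.0, 0.0]
force: [-0.5, 1.7, -0.3]
opening: 0.427
time_s: 2.15
ee_pos: [0.6423, 0.2375, 0.3322]
ee_rot: [0.783, 0.622, 0.0, -0.001]
force: [0.3, 0.7, -0.4]
opening: 0.431
```

```bash
python3 - <<'E'
from h import *
c=snap("wrist","w1")
E
```

```text
(no output)
```

View pics/w1.png

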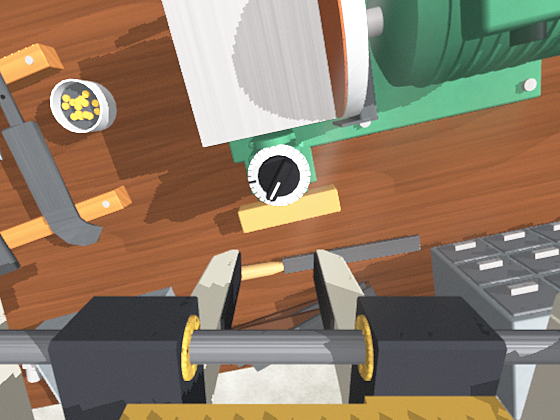

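The wrist view shows the knob at (278,175), with the white pointer line going down-left to (270,200). I'll go lower and closer for a second view.

```bash
python3 -m handwheel '0 0 0.03 0 0 0;0 0 0.03 0 0 0;0 0 0.02 0 0 0;0 0 0 0 0 0'
python3 - <<'E'
from h import *
c=snap("wrist","w2")
crop(c,200,120,360,240,5,"pics/w2c.png")
crop(load("w1"),230,130,330,230,6,"pics/w1c.png")
E
```

```text
time_s: 2.7
ee_pos: [0.6419, 0.237, 0.251]
ee_rot: [0.783, 0.622, -0.001, -0.001]
force: [-0.6, -0.1, 1.0]
opening: 0.431
```

View pics/w2c.png

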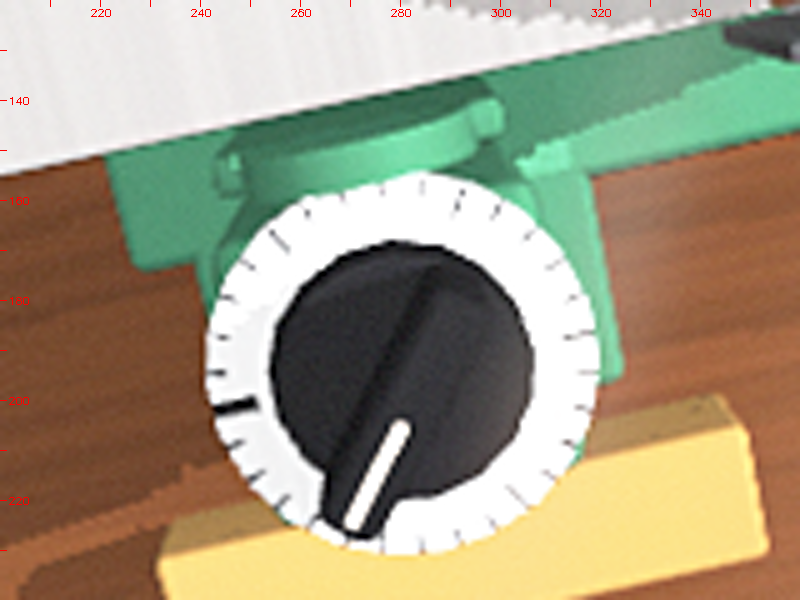

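View pics/w1c.png

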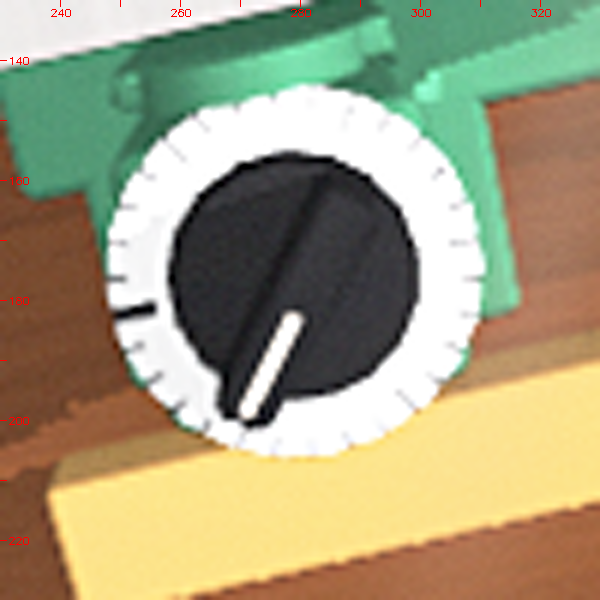

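```bash
python3 - <<'E'
from h import *
np.set_printoptions(precision=4,suppress=True)
a=load("w1");b=load("w2")
for k,u,v in [("plate",(279.2,175.2),(280.5,192.3)),("skirt",(278.8,175.8),(280.7,194)),("lineout",(271.2,198.8),(270,224.6)),("linein",(279.3,182.7),(281,204.6)),("zin",(255.7,181.3),(251.4,200.6)),("zout",(249.2,182.8),(242.8,201.8))]:
    print(k,*tri((a,u),(b,v)),"z.158",atz(b,v,.158)[:2],"z.132",atz(b,v,.132)[:2],"z.119",atz(b,v,.119)[:2])
C=atz(b,(280.5,192.3),.119)[:2]
d=atz(b,(281,204.6),.158)[:2];e=atz(b,(270,224.6),.158)[:2]
zi=atz(b,(242.8,201.8),.119)[:2]
print("line angle",np.degrees(np.arctan2(*(e-d)[::-1])),"radial",np.degrees(np.arctan2(*(e-C)[::-1])),"zero",np.degrees(np.arctan2(*(zi-C)[::-1])))
print("tool x ang",np.degrees(np.arctan2(*R.from_quat(b["ee_rot"]).as_matrix()[1::-1,0])),b["ee_pos"])
E
```

```text
plate [0.636  0.2417 0.1088] 0.00012620590669065382 z.158 [0.6239 0.2439] z.132 [0.6303 0.2427] z.119 [0.6335 0.2421]
skirt [0.6332 0.2421 0.1265] 0.00029950404988095497 z.158 [0.6253 0.2438] z.132 [0.6318 0.2425] z.119 [0.6351 0.2419]
lineout [0.6506 0.229  0.1528] 0.0003295949846259321 z.158 [0.6487 0.2293] z.132 [0.6577 0.2266] z.119 [0.6621 0.2252]
linein [0.635  0.2418 0.1544] 3.322990050146784e-05 z.158 [0.634 0.242] z.132 [0.6414 0.2406] z.119 [0.6451 0.2399]
zin [0.6342 0.2143 0.1224] 0.00011165755185983493 z.158 [0.6253 0.2195] z.132 [0.6318 0.2157] z.119 [0.6351 0.2139]
zout [0.6354 0.2054 0.1155] 0.00031496138267966085 z.158 [0.6247 0.2124] z.132 [0.6312 0.208 ] z.119 [0.6344 0.2058]
line angle -40.80904598885433 radial -39.9511906214548 zero -88.55827688338225
tool x ang 76.91986134830066 [0.6419 0.237  0.251 ]
```

The knob axis is about (0.634,0.242), the bar is at -40.8° and the zero mark is at -88.6°. That makes about 47.8° clockwise to turn. I'll line the jaws up across the bar and descend to TCP z≈0.138.

```bash
python3 -m handwheel '0.003 -0.009 0 0 0 0;0 0 0.02 0 0 0.161;0 0 0.02 0 0 0.161;0 0 0.02 0 0 0.161;0 0 0 0 0 0;0 0 0 0 0 0'
python3 - <<'E'
from h import *
c=snap("wrist","w3"); print(c["ee_pos"],np.degrees(np.arctan2(*R.from_quat(c["ee_rot"]).as_matrix()[1::-1,0])))
E
```

```text
time_s: 3.5
ee_pos: [0.6358, 0.2411, 0.1936]
ee_rot: [0.909, 0.417, 0.001, -0.0]
force: [-0.5, 0.2, 0.0]
opening: 0.428
[0.63579265 0.24109547 0.19357568] 49.33049954100435
```

View pics/w3.png

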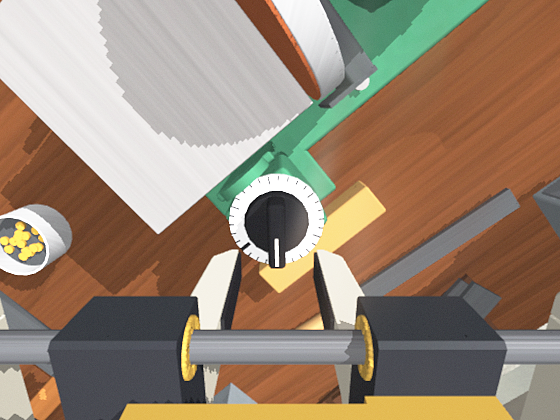

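The bar is upright at column 277, between the jaws. I'll descend onto it.

```bash
python3 -m handwheel '0 -0.002 0.015 0 0 0;0 0 0.015 0 0 0;0 0 0.012 0 0 0;0 0 0.007 0 0 0;0 0 0.005 0 0 0;0 0 0 0 0 0'
python3 - <<'E'
from h import *
c=snap("wrist","w4"); print(c["ee_pos"],c["ee_rot"])
E
```

```text
time_s: 4.3
ee_pos: [0.634, 0.2417, 0.1379]
ee_rot: [0.91, 0.416, -0.0, 0.0]
force: [-0.6, 0.4, -0.0]
opening: 0.43
[0.63396122 0.24166428 0.13792423] [ 9.09584035e-01  4.15519973e-01 -1.82827956e-04  2.71749988e-05]
```

View pics/w4.png

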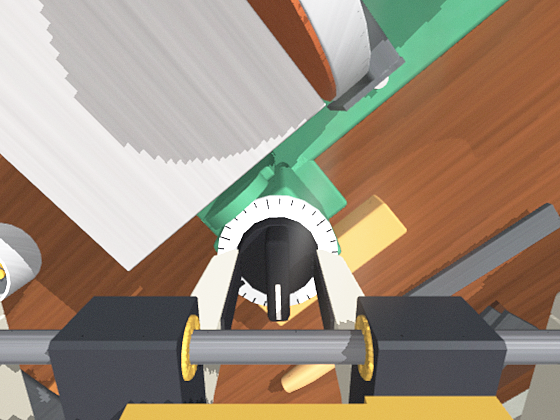

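The fingers straddle the bar, and the white line starts at (279,286), which is on the tool axis. I'll close now.

```bash
python3 -m handwheel '0 0 0 0 0 0;0 0 0 0 0 0;0 0 0 0 0 0;0 0 0 0 0 0' 0 40; python3 -m handwheel '0 0 0 0 0 0.12;0 0 0 0 0 0.12;0 0 0 0 0 0.12;0 0 0 0 0 0.12;0 0 0 0 0 0'
```

```text
time_s: 4.85
ee_pos: [0.6342, 0.2419, 0.1384]
ee_rot: [0.91, 0.416, 0.0, -0.0]
force: [0.8, 0.8, 0.4]
opening: 0.126
time_s: 5.48
ee_pos: [0.6345, 0.2421, 0.1384]
ee_rot: [0.982, 0.188, 0.001, 0.0]
force: [2.1, 1.8, 0.7]
opening: 0.125
```

```bash
python3 -m handwheel '0 0 0 0 0 0.12;0 0 0 0 0 0.12;0 0 0 0 0 0.11;0 0 0 0 0 0;0 0 0 0 0 0'
python3 - <<'E'
from h import *
c=snap("wrist","w5"); print(c["ee_pos"],np.degrees(np.arctan2(*R.from_quat(c["ee_rot"]).as_matrix()[1::-1,0])),status.get_state()["torque"])
crop(c,200,190,360,330,5,"pics/w5c.png")
E
```

```text
time_s: 6.1
ee_pos: [0.6347, 0.2421, 0.1384]
ee_rot: [1.0, 0.015, 0.001, -0.0]
force: [4.4, 2.0, -1.2]
opening: 0.129
[0.63470308 0.24209385 0.13844308] 1.7477724064941915 [ 0.48250954 -1.02587776 -0.09947852]
```

View pics/w5c.png

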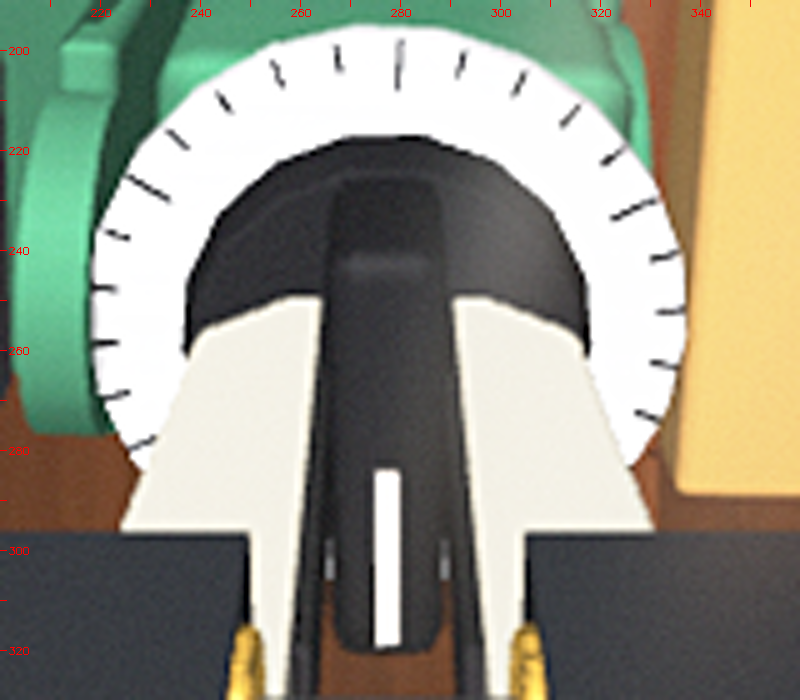

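The bar is nearly in line with the mark opposite zero at (279.7,203). I'll let go, lift and check.

```bash
python3 -m handwheel '0 0 0 0 0 0;0 0 0 0 0 0;0 0 0 0 0 0;0 0 -0.02 0 0 0;0 0 -0.03 0 0 0;0 0 -0.05 0 0 0;0 0 0 0 0 0;0 0 0 0 0 0' 0.03
python3 - <<'E'
from h import *
c=snap("wrist","w6"); print(c["ee_pos"],np.degrees(np.arctan2(*R.from_quat(c["ee_rot"]).as_matrix()[1::-1,0])))
crop(c,215,135,335,255,6,"pics/w6c.png")
E
```

```text
time_s: 7.15
ee_pos: [0.6338, 0.2418, 0.239]
ee_rot: [1.0, 0.014, 0.0, -0.0]
force: [0.6, -0.3, -0.7]
opening: 0.325
[0.63379391 0.24183738 0.23900833] 1.5622879900686784
```

View pics/w6c.png

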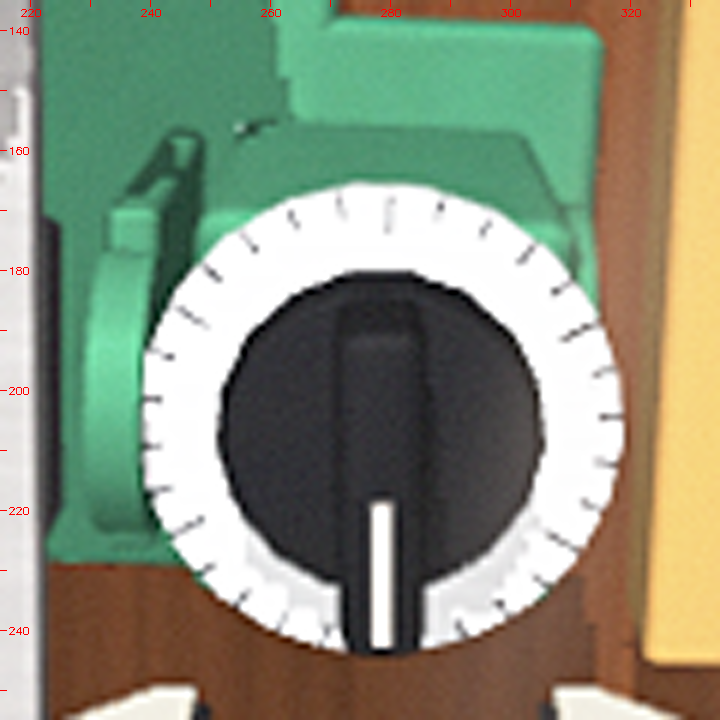

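View pics/w6.png

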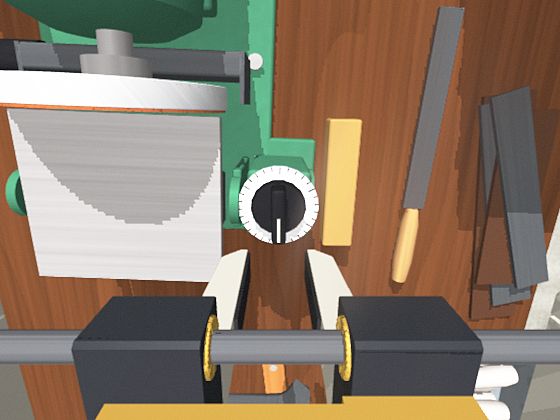

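```bash
python3 - <<'E'
from h import *
from scipy.optimize import least_squares
np.set_printoptions(precision=2,suppress=True,linewidth=150)
for n in ["w6","w2","w3"]:
    c=load(n);g=cv2.cvtColor(c["pixels"],cv2.COLOR_RGB2GRAY)
    # fit plate circle: white region boundary by contour
    hsv=cv2.cvtColor(c["pixels"],cv2.COLOR_RGB2HSV)
    m=((hsv[:,:,1]<40)&(hsv[:,:,2]>170)).astype(np.uint8)
    m=cv2.morphologyEx(m,cv2.MORPH_CLOSE,np.ones((5,5),np.uint8))
    best=None
    p0=proj(c,[.634,.242,.119])[0]
    for k in cv2.findContours(m,cv2.RETR_EXTERNAL,cv2.CHAIN_APPROX_NONE)[0]:
        if len(k)>100 and cv2.pointPolygonTest(cv2.convexHull(k),tuple(map(float,p0)),False)>0: best=k
    H=cv2.convexHull(best)[:,0]
    W=np.array([atz(c,p,.119)[:2] for p in H])
    f=least_squares(lambda q:np.hypot(*(W-q[:2]).T)-q[2],[.634,.242,.036],loss="soft_l1",f_scale=.0005)
    C=f.x[:2];r=f.x[2];print(n,"ctr",np.round(C,4),"r",round(r,4))
    ang=np.radians(np.arange(-180,180,.5));prof=0
    for rr in (.86,.9,.93):
        P=np.c_[C[0]+r*rr*np.cos(ang),C[1]+r*rr*np.sin(ang),np.full(len(ang),.119)]
        uv=proj(c,P).astype(np.float32)
        prof=prof+cv2.remap(g,uv[:,0][None],uv[:,1][None],cv2.INTER_CUBIC)[0].astype(float)/3
    D=np.clip(np.median(prof)-prof,0,None)
    # best 12deg comb phase
    a=np.degrees(ang);D=np.clip(D,0,60); ok=(a>-20)|(a<-160)
    z=np.sum(D[ok]*np.exp(1j*np.radians(a[ok]*30)));print(" comb phase mod12:",np.degrees(np.angle(z))/30, abs(z)/D[ok].sum())
    from scipy.signal import find_peaks
    pk=find_peaks(D,height=12,distance=10)[0];print(a[pk])
E
```

```text
w6 ctr [0.63 0.24] r 0.0364
 comb phase mod12: 5.062366951904523 0.8348192544363493
[-173.5 -162.  -150.  -137.5 -126.  -114.  -102.   -95.   -80.5  -67.5  -55.5  -43.5  -31.5  -19.5   -7.5    4.5   16.    28.    40.    52.    64.5
   76.5   89.   101.   113.   125.5  137.5  150.   162.   174. ]
w2 ctr [0.63 0.24] r 0.0364
 comb phase mod12: 4.749037170901372 0.911096767327411
[-174.5 -162.5 -150.5 -138.  -126.  -114.  -102.5  -90.   -78.5  -66.   -54.5  -31.5    5.    16.5   28.    40.5   52.5   64.5   76.    88.   100.5
  112.5  124.5  137.   149.   161.   173.5]
w3 ctr [0.63 0.24] r 0.0365
 comb phase mod12: 4.798815305475088 0.8688777400542297
[-174.  -162.  -150.  -137.5 -126.  -113.5 -107.  -102.   -97.   -90.   -78.5  -71.5  -66.5  -60.5  -54.5  -48.   -33.   -19.    -7.5    4.    16.
   28.    40.5   51.5   64.    76.    88.   100.   112.5  125.   137.   149.5  161.5  173.5]
```

```bash
python3 - <<'E'
from h import *
c=load("w6")
C=np.array([.634,.2421])
for z in(.156,.158):
  d=atz(c,(278.7,218.7),z)[:2];e=atz(c,(278.7,242.5),z)[:2]
  print(d,e,np.degrees(np.arctan2(*(e-d)[::-1])),np.degrees(np.arctan2(*(e-C)[::-1])))
t=load("top0");s=load("scene0")
E
```

```text
[0.6344579 0.2412703] [0.63502639 0.22092164] -88.39973183630629 -87.22539039951172
[0.63442925 0.24195079] [0.63499314 0.22176664] -88.39973183630619 -87.20373084211084
```

Fitting all the marks puts zero at -91.1°, and the pointer is at -88.4°. I'll regrip and turn another 2.7° (0.047 rad) clockwise.

```bash
python3 -m handwheel '0 0 0.04 0 0 0;0 0 0.03 0 0 0;0 0 0.02 0 0 0;0 0 0.01 0 0 0;0 0 0 0 0 0;0 0 0 0 0 0'
python3 -m handwheel '0 0 0 0 0 0;0 0 0 0 0 0;0 0 0 0 0 0;0 0 0 0 0 0.025;0 0 0 0 0 0.024;0 0 0 0 0 0;0 0 0 0 0 0' 0 40
python3 -m handwheel '0 0 0 0 0 0;0 0 0 0 0 0;0 0 0 0 0 0;0 0 -0.02 0 0 0;0 0 -0.03 0 0 0;0 0 -0.05 0 0 0;0 0 0 0 0 0;0 0 0 0 0 0' 0.03
python3 - <<'E'
from h import *
c=snap("wrist","w7"); print(c["ee_pos"],np.degrees(np.arctan2(*R.from_quat(c["ee_rot"]).as_matrix()[1::-1,0])))
crop(c,215,135,335,255,6,"pics/w7c.png")
E
```

```text
time_s: 7.95
ee_pos: [0.6346, 0.2418, 0.1391]
ee_rot: [1.0, 0.013, 0.001, -0.0]
force: [0.5, -0.0, 0.5]
opening: 0.326
time_s: 8.82
ee_pos: [0.6348, 0.2419, 0.1388]
ee_rot: [1.0, -0.011, 0.001, -0.0]
force: [3.0, -0.3, 5.5]
opening: 0.125
time_s: 9.82
ee_pos: [0.6338, 0.2418, 0.239]
ee_rot: [1.0, -0.011, 0.0, -0.0]
force: [0.6, -0.4, 0.3]
opening: 0.324
[0.63376523 0.24182788 0.2389698 ] -1.2528763300071146
```

View pics/w7c.png

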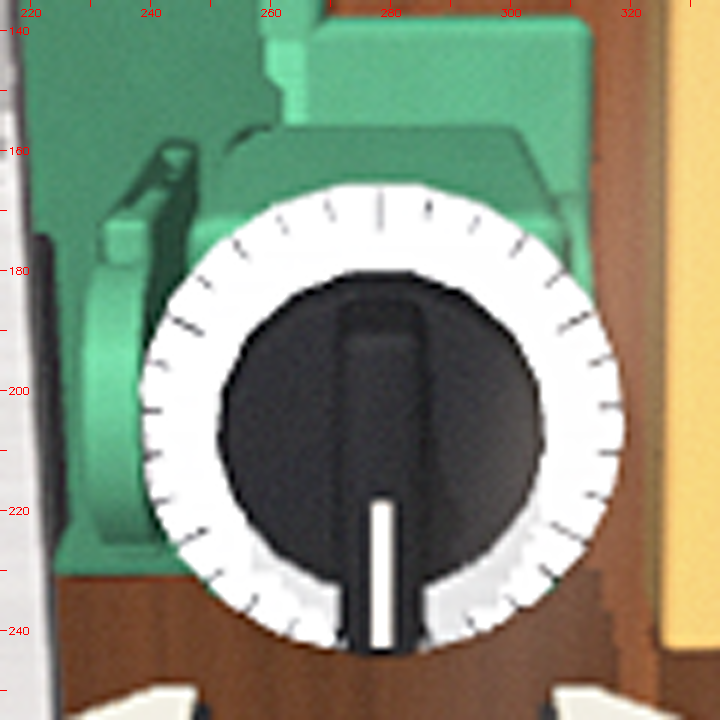

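The pointer is now in line: its line is at column 382, the opposite mark at 380 and the plate centre at 383, with the marks symmetric either side. Next I'll lift and look at the rest from above to get its centre.

```bash
python3 -m handwheel '0 0 -0.05 0 0 0;0 0 -0.05 0 0 0;-0.045 0.01 0 0 0 0;-0.045 0.01 0 0 0 0;-0.045 0.01 0 0 0 0;0 0 0 0 0 0;0 0 0 0 0 0' 0.07
python3 - <<'E'
from h import *
c=snap("wrist","w8"); print(c["ee_pos"],np.degrees(np.arctan2(*R.from_quat(c["ee_rot"]).as_matrix()[1::-1,0])))
E
```

```text
time_s: 10.75
ee_pos: [0.4987, 0.2151, 0.338]
ee_rot: [1.0, -0.011, 0.0, 0.0]
force: [0.7, -0.9, -0.3]
opening: 0.752
[0.49869138 0.21512399 0.33804782] -1.2280067870886155
```

View pics/w8.png

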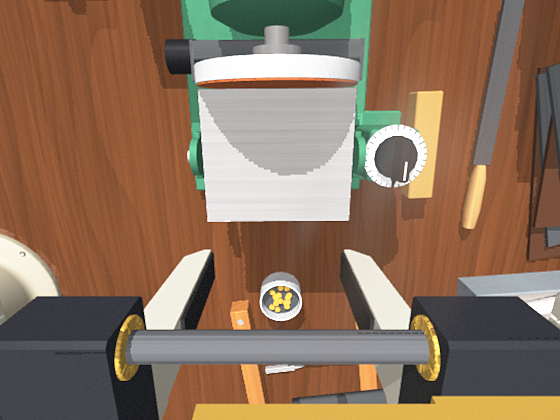

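```bash
python3 - <<'E'
from h import *
np.set_printoptions(precision=4,suppress=True)
c=load("w8");crop(c,180,70,380,235,4,"pics/w8c.png")
for uv in [(207,221),(349,220.5),(198,88),(358,88)]: print(atz(c,uv,.13))
E
```

```text
[0.4132 0.1707 0.13  ]
[0.5828 0.1676 0.13  ]
[0.4165 0.3199 0.13  ]
[0.586  0.3161 0.13  ]
```

View pics/w8c.png

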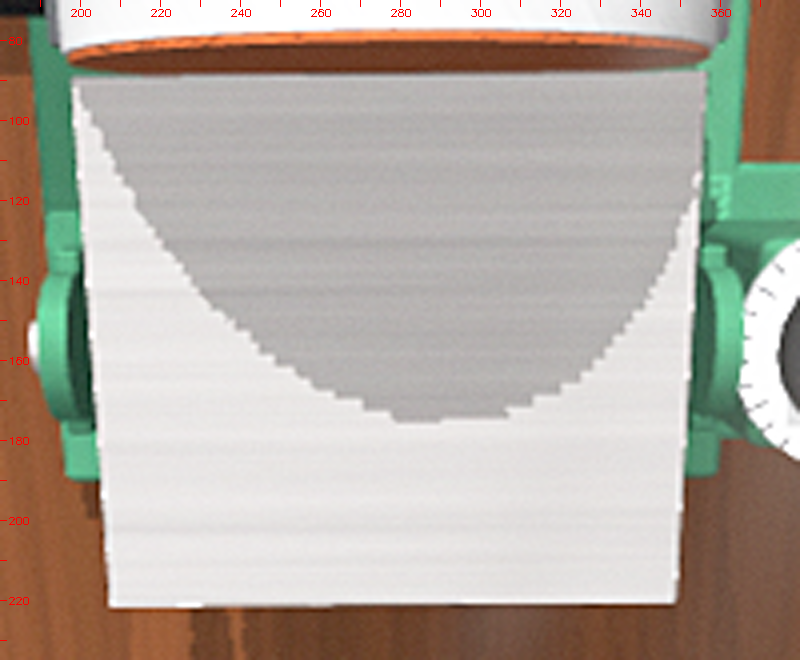

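The corners at z = 0.13 measure 169.6 x 149 mm, which matches the text. The centre is (0.4995,0.244) with yaw -1.1°, agreeing with the dial axis. Now over to the hook blank.

```bash
python3 -m handwheel '0.012 0.05 0 0 0 0;0.013 0.05 0 0 0 0;0.013 0.05 0 0 0 0;0.013 0.05 0 0 0 0;0.013 0.05 0 0 0 0;0.013 0.054 0 0 0 0;0 0 0.015 0 0 -0.16;0 0 0.015 0 0 -0.16'
python3 -m handwheel '0 0 0.015 0 0 -0.16;0 0 0.015 0 0 -0.16;0 0 0.015 0 0 -0.16;0 0 0.015 0 0 -0.16;0 0 0 0 0 -0.16;0 0 0 0 0 -0.16;0 0 0 0 0 -0.16;0 0 0 0 0 -0.15'
python3 -m handwheel '0 0 0 0 0 0;0 0 0 0 0 0'
python3 - <<'E'
from h import *
c=snap("wrist","w9"); print(c["ee_pos"],np.degrees(np.arctan2(*R.from_quat(c["ee_rot"]).as_matrix()[1::-1,0])),status.get_state()["q"])
E
```

```text
time_s: 11.8
ee_pos: [0.5697, -0.0925, 0.3071]
ee_rot: [0.989, 0.15, -0.0, 0.001]
force: [0.2, -0.3, 0.8]
opening: 0.752
time_s: 12.8
ee_pos: [0.5696, -0.0916, 0.2473]
ee_rot: [0.707, 0.708, -0.0, -0.0]
force: [0.2, -1.0, -0.6]
opening: 0.755
time_s: 13.05
ee_pos: [0.5691, -0.0914, 0.2478]
ee_rot: [0.709, 0.705, -0.0, -0.0]
force: [-0.8, 0.1, 0.1]
opening: 0.753
[ 0.56906694 -0.09136902  0.24775048] 89.61427231996737 [-0.09025438  0.39172761  0.20886005  1.9242318  -0.10662299  0.83658728
  1.73974726]
```

View pics/w9.png

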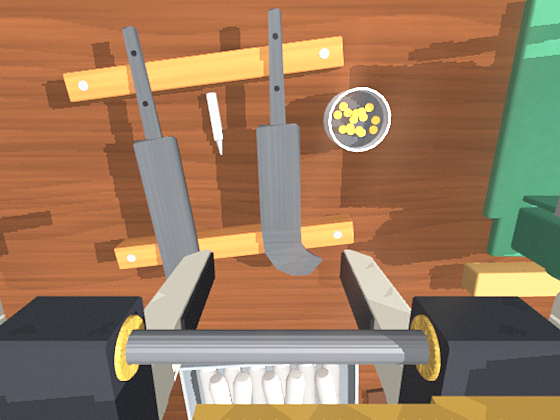

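The hook blank lies at columns 257-320, with its tang end at (275,10), shoulder at row 125 and hook tip at (320,262). I'll enlarge this and take a lower second view.

```bash
python3 -m handwheel '0 0 0.04 0 0 0;0 0 0.03 0 0 0;0 0 0.01 0 0 0;0 0 0 0 0 0;0 0 0 0 0 0'
python3 - <<'E'
from h import *
c=snap("wrist","w10"); print(c["ee_pos"],np.degrees(np.arctan2(*R.from_quat(c["ee_rot"]).as_matrix()[1::-1,0])))
crop(c,210,0,370,150,5,"pics/w10c.png");crop(c,210,140,370,300,4,"pics/w10d.png")
crop(load("w9"),220,0,350,140,5,"pics/w9c.png")
crop(load("w9"),220,140,350,280,5,"pics/w9d.png")
E
```

```text
time_s: 13.72
ee_pos: [0.5694, -0.091, 0.1693]
ee_rot: [0.708, 0.706, 0.001, 0.001]
force: [-0.1, -0.2, -0.7]
opening: 0.752
[ 0.56938976 -0.09103464  0.16927711] 89.81847478360179
```

View pics/w10c.png

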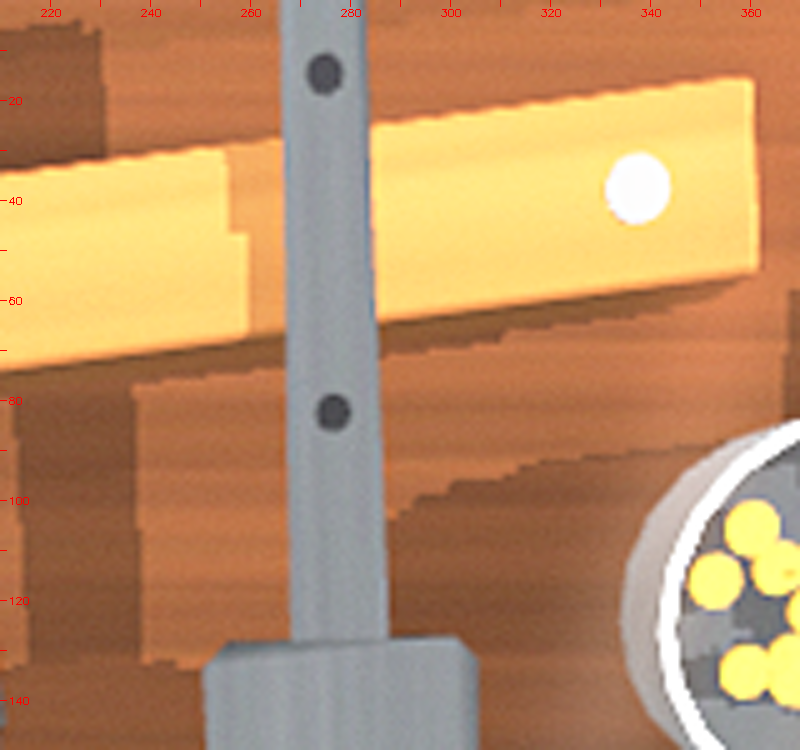

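View pics/w10d.png

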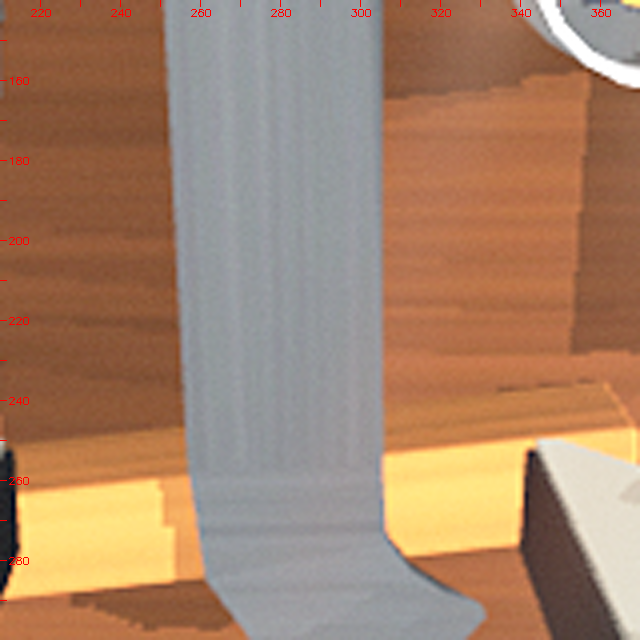

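View pics/w9c.png

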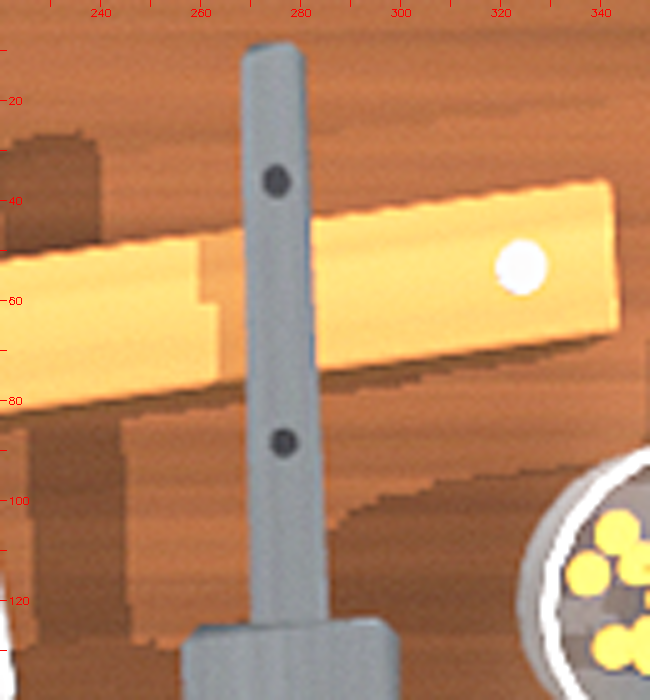

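View pics/w9d.png

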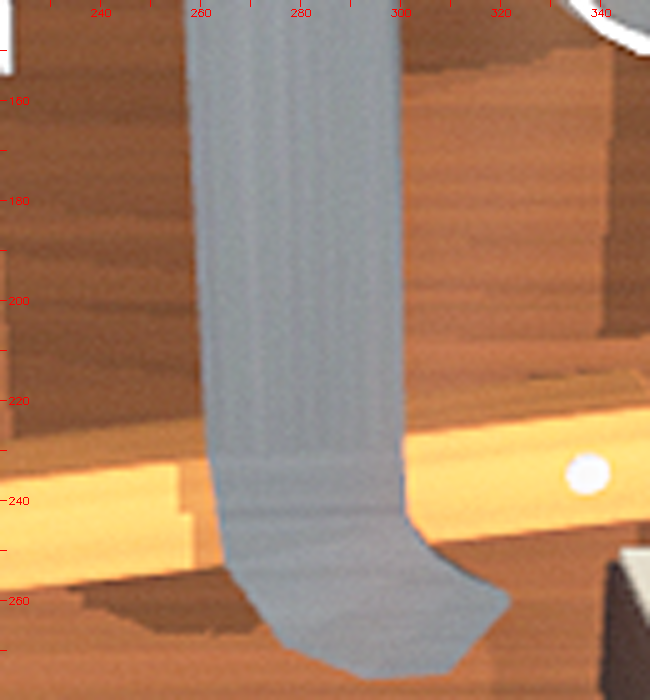

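```bash
python3 - <<'E'
from h import *
np.set_printoptions(precision=4,suppress=True)
a=load("w9");b=load("w10")
for k,u,v in [("h1",(275.3,36.4),(274.8,14.9)),("h2",(276.9,88.5),(276.6,82.3)),("tip",(322.2,260),(331.2,293))]:
    print(k,*tri((a,u),(b,v)),atz(a,u,.04),atz(b,v,.04))
print("tang end",atz(a,(274.6,8.8),.04),"shoulder",atz(a,(278.5,125),.04),atz(b,(278,128.3),.04))
for c,rows in((a,[(257.6,299.8,150),(262,300.6,230)]),(b,[(251.2,305.5,150),(256.2,305.5,240)])):
    m=[]
    for l,r,v in rows:
        L=atz(c,(l,v),.04);Rr=atz(c,(r,v),.04);m.append((L+Rr)/2);print(L[:2],Rr[:2],Rr[1]-L[1],m[-1][:2])
    print("angle",np.degrees(np.arctan2(*(m[1]-m[0])[1::-1])))
print(a["ee_pos"],b["ee_pos"])
E
```

```text
h1 [ 0.4164 -0.0919  0.0407] 0.00014936160070619874 [ 0.4162 -0.0918  0.04  ] [ 0.4162 -0.092   0.04  ]
h2 [ 0.4666 -0.0907  0.0541] 0.0001711925660686106 [ 0.4659 -0.0906  0.04  ] [ 0.4657 -0.0908  0.04  ]
tip [ 0.6696 -0.035   0.0325] 0.0001638378068650472 [ 0.666 -0.036  0.04 ] [ 0.6651 -0.0365  0.04  ]
tang end [ 0.3916 -0.0923  0.04  ] shoulder [ 0.5034 -0.0891  0.04  ] [ 0.5029 -0.0898  0.04  ]
[ 0.5303 -0.1127] [ 0.5307 -0.0655] 0.04715311224279395 [ 0.5305 -0.0891]
[ 0.6257 -0.1097] [ 0.6261 -0.0633] 0.046445077779785626 [ 0.6259 -0.0865]
angle 1.5301951907289035
[ 0.5214 -0.1135] [ 0.5216 -0.0656] 0.04786303084363504 [ 0.5215 -0.0895]
[ 0.607 -0.111] [ 0.6071 -0.0638] 0.04727828212987836 [ 0.6071 -0.0874]
angle 1.443709690072229
[ 0.5691 -0.0914  0.2478] [ 0.5694 -0.091   0.1693]
```

The blank axis is at +1.5°, with the shoulder at x≈0.503 and tang end at 0.392. That puts the balance point at about (0.573,-0.088). The measured width at z = 0.04 is 47-48 mm, which confirms the height. I'll align and descend.

```bash
python3 -m handwheel '0.0027 0.0036 0.02 0 0 -0.03;0 0 0.03 0 0 0;0 0 0.03 0 0 0;0 0 0.03 0 0 0;0 0 0.02 0 0 0;0 0 0.014 0 0 0;0 0 0.007 0 0 0;0 0 0 0 0 0'
python3 - <<'E'
from h import *
c=snap("wrist","w11"); print(c["ee_pos"],np.degrees(np.arctan2(*R.from_quat(c["ee_rot"]).as_matrix()[1::-1,0])))
E
```

```text
time_s: 14.78
ee_pos: [0.5725, -0.0883, 0.0174]
ee_rot: [0.697, 0.717, 0.0, 0.0]
force: [-0.4, 0.4, 0.1]
opening: 0.75
[ 0.57248763 -0.08826369  0.01741676] 91.55474260147474
```

View pics/w11.png

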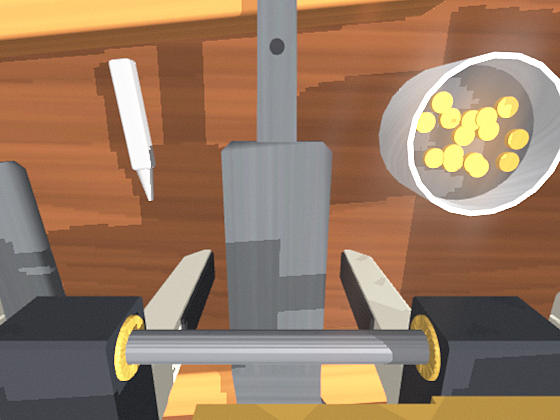

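The blade is centred at column 277 between the fingers, which are clear of the battens and tin. I'll close and lift gently.

```bash
python3 -m handwheel '0 0 0 0 0 0;0 0 0 0 0 0;0 0 0 0 0 0;0 0 0 0 0 0;0 0 0 0 0 0' 0.03 55
python3 -m handwheel '0 0 -0.01 0 0 0;0 0 -0.02 0 0 0;0 0 -0.03 0 0 0;0 0 -0.03 0 0 0;0 0 0 0 0 0;0 0 0 0 0 0'
python3 - <<'E'
from h import *
print("shoulder",atz(load("w11"),(276.5,142.5),.04))
c=snap("wrist","w12"); print(c["ee_pos"],status.get_state()["torque"])
s=snap("scene","s12");crop(s,150,130,350,280,4,"pics/s12c.png")
E
```

```text
time_s: 15.45
ee_pos: [0.5725, -0.0883, 0.0176]
ee_rot: [0.697, 0.717, 0.0, 0.0]
force: [-0.5, -0.6, 5.1]
opening: 0.507
time_s: 16.2
ee_pos: [0.5716, -0.088, 0.1064]
ee_rot: [0.697, 0.717, -0.0, -0.001]
force: [-0.7, -0.5, -6.6]
opening: 0.503
shoulder [ 0.50268072 -0.09015424  0.04      ]
[ 0.57155841 -0.08795549  0.10635158] [ 0.064429    0.06721475 -0.00555616]
```

View pics/w12.png

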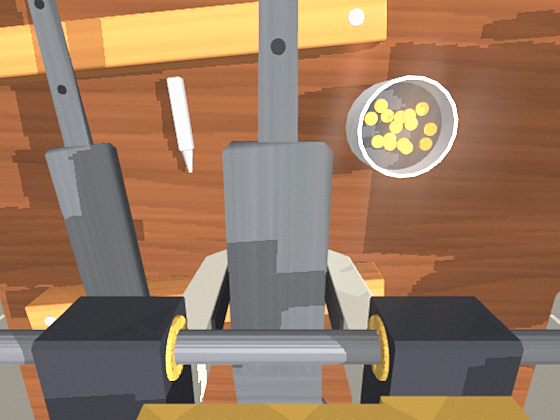

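View pics/s12c.png

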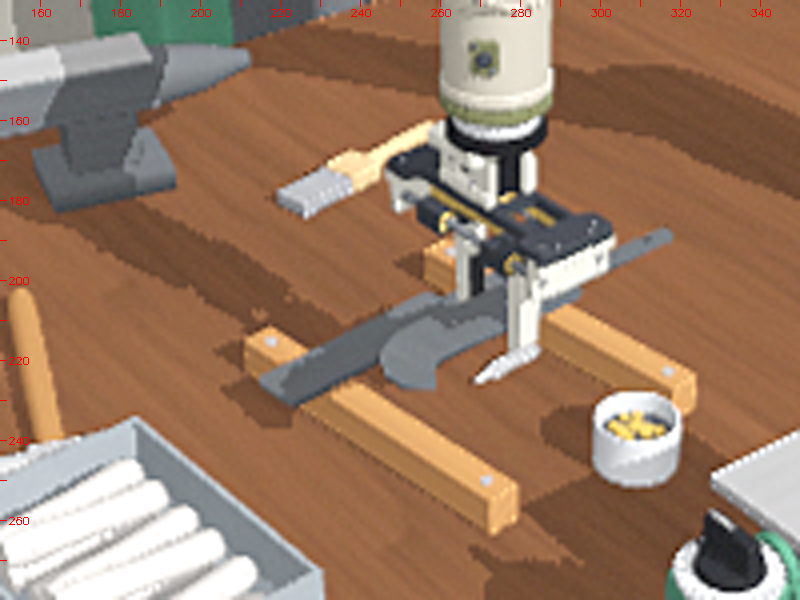

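The blank is held level: the shoulder is at (278,143) as before and the torque is about 0.06 N m, so the balance is good. The plain blank and punch haven't moved. I'll lift clear, then carry it over the rest above disc height.

```bash
python3 -m handwheel '0 0 -0.015 0 0 0;0 0 -0.03 0 0 0;0 0 -0.03 0 0 0;0 0 -0.03 0 0 0;0 0 -0.02 0 0 0;0.01 -0.002 -0.01 0 0 0;0.02 -0.004 0 0 0 0;0.03 -0.006 0 0 0 0'
python3 -m handwheel '0.03 -0.006 0 0 0 0;0.03 -0.006 0 0 0 0;0.03 -0.006 0 0 0 0;0.03 -0.006 0 0 0 0;0.03 -0.006 0 0 0 0;0.03 -0.006 0 0 0 0;0.03 -0.006 0 0 0 0;0.02 -0.004 0 0 0 0.015'
python3 -m handwheel '0.015 -0.003 0 0 0 0.015;0.01 -0.002 0 0 0 0.016;0 0 0 0 0 0;0 0 0 0 0 0'
python3 - <<'E'
from h import *
c=snap("wrist","w13"); s=status.get_state();print(c["ee_pos"],np.degrees(np.arctan2(*R.from_quat(c["ee_rot"]).as_matrix()[1::-1,0])),s["q"])
crop(c,180,20,380,220,4,"pics/w13c.png")
E
```

```text
time_s: 17.3
ee_pos: [0.5576, -0.0271, 0.2414]
ee_rot: [0.698, 0.716, -0.001, -0.001]
force: [1.9, 1.0, -5.5]
opening: 0.501
time_s: 18.3
ee_pos: [0.5042, 0.2029, 0.241]
ee_rot: [0.702, 0.712, -0.001, -0.001]
force: [0.9, -0.1, -6.1]
opening: 0.503
time_s: 18.8
ee_pos: [0.5011, 0.2245, 0.242]
ee_rot: [0.714, 0.7, -0.0, 0.0]
force: [0.3, 0.2, -6.9]
opening: 0.505
[0.50109127 0.22449555 0.24201091] 88.91470101938488 [-0.647964    0.3630227   0.16713023  1.98612859 -0.08200201  0.79919011
  1.1170463 ]
```

View pics/w13.png

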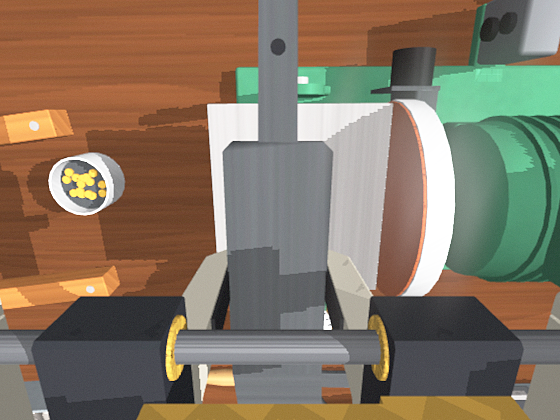

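The grip is unchanged, with the shoulder at (278,143). The rest is beneath and the disc is clear to the right at columns 380-455. I'll move the last 16 mm and lower it.

```bash
python3 -m handwheel '0.0085 -0.001 0 0 0 0;0.008 -0.001 0.01 0 0 0;0 0 0.02 0 0 0;0 0 0.02 0 0 0;0 0 0.015 0 0 0;0 0 0.009 0 0 0;0 0 0.005 0 0 0;0 0 0 0 0 0'
python3 -m handwheel '0 0 0 0 0 0;0 0 0 0 0 0;0 0 0 0 0 0;0 0 0 0 0 0'
python3 - <<'E'
from h import *
c=snap("wrist","w14"); s=status.get_state();print(c["ee_pos"],np.degrees(np.arctan2(*R.from_quat(c["ee_rot"]).as_matrix()[1::-1,0])),s["ee_rot"],np.abs(s["qd"]).max(),s["torque"])
snap("scene","s14");t=snap("top","t14")
crop(load("s14"),250,160,450,310,4,"pics/s14c.png")
crop(t,60,130,220,300,4,"pics/t14c.png")
E
```

```text
time_s: 19.85
ee_pos: [0.4997, 0.2416, 0.1632]
ee_rot: [0.714, 0.7, 0.0, 0.0]
force: [-0.1, 0.3, -6.5]
opening: 0.507
time_s: 20.35
ee_pos: [0.4996, 0.2416, 0.1634]
ee_rot: [0.714, 0.7, 0.0, 0.0]
force: [0.3, -0.3, -5.9]
opening: 0.508
[0.49959653 0.24164371 0.16337198] 88.92698247785876 [7.13722846e-01 7.00428221e-01 7.56923812e-05 2.98306574e-05] 0.0019751236739639065 [-0.02844289  0.03593739 -0.04617941]
```

View pics/w14.png

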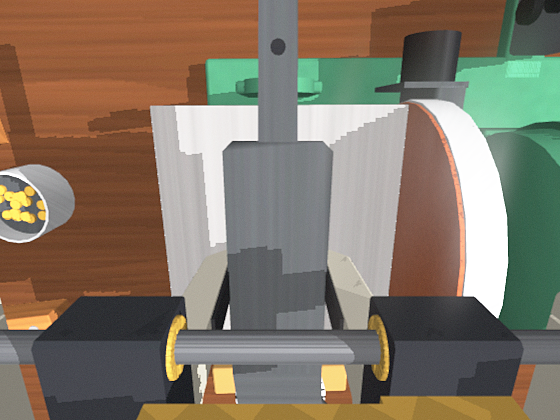

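View pics/s14c.png

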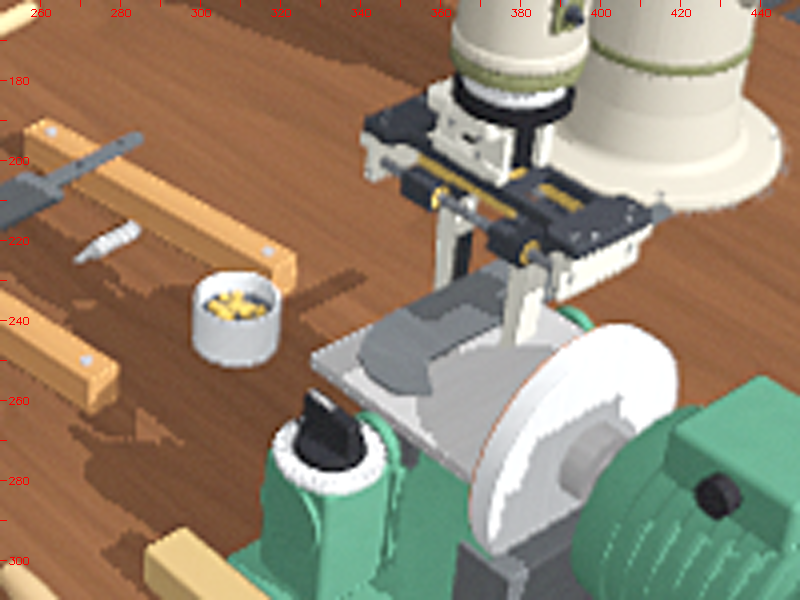

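View pics/t14c.png

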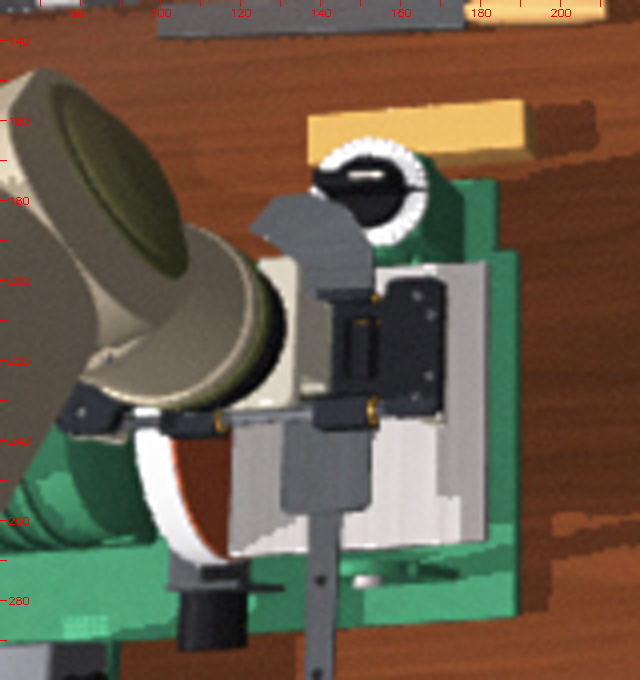

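View pics/t14.png

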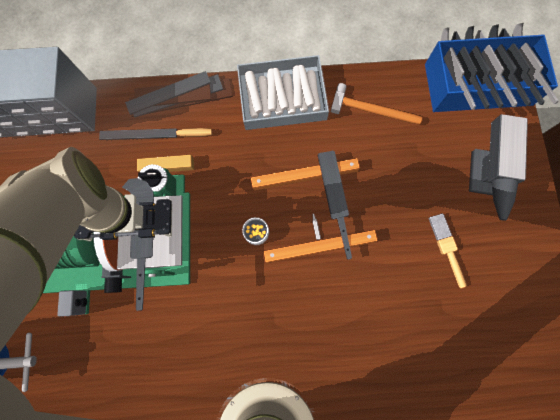

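All views agree. The blank is over the rest with its hook towards the disc, parallel to it and clear of it. The dial bar is in line with its zero mark, and the other items are at their old pixel positions. Handing in.

```bash
python3 - <<'E'
from bench import workorder
print(workorder.hand_in())
E
```

```text
the job is handed in; nothing more can be done
None
```

The tilt dial is back at zero and released. The hook-nosed blank is held level and at rest over the middle of the work rest, and I handed the job in at about 20 s.

**Dial:** It started about 50° off zero. I turned it clockwise in two grips. After the first, a fit to all the plate's marks showed it 2.7° short, so I corrected it. The last close-up has the pointer line, the opposite mark and the plate centre lined up to within about 1°.

**Blank:**

| Check | Result |
|---|---|
| Balance point | About 0.5 mm from the rest's measured centre |
| Length against the rest | Parallel within about 0.2° |
| Height | Underside about 50 mm above the rest, inferred from the grasp height rather than re-measured |
| Cutting-edge side | Towards the disc, with the hook tip about 30 mm clear by calculation |
| Wrist torque | Under 0.1 N m, so the blank was gripped at its balance |

**Other items:** The plain blank, punch, tin, stick and brush are where they were in the last top view. Nothing touched the disc.

**Disagreements:**
- The top and scene cameras differed by 5–10 mm in y, and one depth estimate on the blank was 14 mm out. I relied on the wrist camera, which matched the rest's known size to about 1 mm.
- My first reading of the zero mark, taken from that one mark, was 2.5° off the full fit.

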